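# Clear the transit spacers and seat the keyed reference disc in its dock

## Robot

A 6-joint arm with a two-finger parallel gripper is mounted at the origin on a cart in front of the work surface, level with it; the furniture and walls round the work are solid. World frame = base frame: x ahead of the robot, y to its left, z up, the work surface at z = 0. Lengths are in m, angles in rad, forces in N, time in s.
With the tool pointing down it reaches from about 0.225 to 0.875 m from the base axis. Payload 3.4 kg.
Tool frame: the origin (TCP) lies between the finger pads; the fingertips stand 11 mm ahead of it and the grasp point (between the pads) lies 8 mm behind it; z points along the fingers, y is the line along which they close (so a half turn about z gives the same grasp; the last joint's range is limited). The gripper opens to 85 mm and grips with 20 to 120 N. Pads are 22 mm wide; open, the fingers measure 114 mm over their backs; the gripper's body (76 mm by 85 mm) begins 54 mm behind the grasp point. The pads swing forward as they close: fully open they stand 13 mm farther back than shut.
Start: joints at [-1.234, 0.276, 1.505, -0, 1.361, -0.121], TCP at [0.254, -0.516, 0.242] pointing down, gripper open.
Joint ranges: [-2.89, 2.89], [-0.75, 2.08], [0.22, 2.7], [-1.18, 4.32], [0.11, 2.71], [-2.7, 2.7]. Speed limits (rad/s): [2.57, 2.57, 3.14, 3.14, 3.14, 3.14].

## Interface

Orientations are given as a unit quaternion [w, x, y, z].
In Python, from rig import manip, imaging gives the robot as it stands. The module is installed in compiled form; this text tells all that it offers.
- The arm moves only by the tool jog_arm, never from a script. Its argument "deltas" is one flat list of numbers, 7 for each row, row after row: the turn, a rotation vector about the world's x, y, z in degrees, then the shift along the world's x, y, z in mm, then the opening, from 0 (shut) to 1 (fully open). In form: [ax, ay, az, tx, ty, tz, gripper, ax, ay, az, tx, ty, tz, gripper, ...]. A call has 1 to 20 rows; each row is the pose to reach, as a shift and turn from the pose commanded when the call began; what a row does not reach only later rows make up. A row lasts 1/10 s, in which the tool goes at most 50 mm and 8.59 degrees, less where a joint would pass 70% of its speed; a pose out of reach is approached as far as the arm can. A call with a gripper value outside its range is refused whole. The fingers move at their own pace and stop on an object; "grip_force" is the grip in N (left out, the last holds). Time passes only in rows, so rows that repeat a pose let the fingers close. It gives the time, the measured TCP pose, the force, the opening and the grip force at its end, in the units of the state.
- manip.get_state(): the state, without advancing time (a new reading comes with each control period).
- imaging.get_image(name): name is "scene" or "top" or "wrist"; returns the picture (420x560x3 uint8, blue, green, red); there is no depth.
- imaging.calibration(name): a dict with "mtx" (3x3 intrinsics, pixels), "cam_to_world" (4x4, takes a point from camera to world coordinates). Camera axes: x right, y down, z forward; pixel columns grow to the right and rows downward; lengths in m; the calibration is good to about 2 mm. A picture is of the moment at which its call begins: read the wrist's pose just before it. calibration takes no time and is no camera call; for the wrist camera it gives the pose at the moment of the call.
- manip.sign_off(): hands the job in; it is judged then, once.
The state is a dict: "clock": time; "qpos": joint angles; "qd": joint speeds; "effort": joint torques, N m; "position": TCP position; "ee_rot": TCP orientation; "contact_force": force on the tool from outside, world axes, zero at the start; "moment": the same for the moment, N m; "width": finger opening in m; "gripper_force": force on a finger pad.
Only numpy, scipy, OpenCV 4.12 (cv2) and the standard library are available. Lean on these libraries where they do the work, as an engineer would, in place of code of your own. Each camera call takes 0.05 s, during which the arm holds its last target. There are 200 camera calls.

## Task

First lift the two white transit spacer plates off the grey dock and stack them squarely and flat on the third plate of the same kind that lies on the worktop. Then push the lever of the metal disc round until it points at the raised rib on the dock, so that the flat on the disc matches the flat in the well, and press the disc straight down on its hub until it is fully home. Leave the other things where they are.

Things in the scene. Friction and masses are not known exactly. Their poses are not given: they have to be found in the camera images.
- dock: Fixed grey plastic block on the worktop, 138 x 90 x 40 mm. Origin: on the axis of its round well, at the worktop; z up. In its own frame it reaches from x = -42 to +96 mm and y = -45 to +45 mm, top at z = 40 mm. The spacer plates lie on its top between the well and the rib.
- well (a point): Centre of the well's mouth, on the dock's top; axes as the dock's. Well 62 mm across. Below dock z = 22 mm a ledge on the +x side makes the pocket D-shaped, flat 23 mm from the axis: the disc (flat at 21 mm) goes down only when its x axis lies along the dock's x axis within about 5 degrees.
- lift (a joint): Lift plate in the well that carries the disc level: 0 raised (start), 0.0085 m fully down. No spring: it goes down only when the disc is pressed with about 6 N or more (10 to 18 N is safe) and stays where it is left.
- disc: Loose aluminium keyed disc, about 0.26 kg, in the well, turns easily (1 mm play). Origin on its axis at its underside, z up. Plug 60 mm across, 22 mm high, one flat 21 mm from the axis on its +x side. Origin 22.5 mm above the worktop at the start, 14 mm when fully home. The lever starts at least 1.1 rad from the rib, on either side; take the shorter way.
- hub (a point): Centre of the flat top of the disc's hub (22 mm across), on the disc's axis, 43 mm above the disc's origin: the place to press. 65.5 mm above the worktop at the start, 57 mm when home. Pressing elsewhere tilts the disc.
- knob (a point): Top centre of the round black knob at the lever's end, 13 mm across, 25 mm high, 55 mm from the disc's axis along disc +x. The lever is 10 mm wide and 12 mm high, runs from the hub to the knob; its underside is 11.5 mm above the dock's top at the start and 3 mm when the disc is home.
- index_rib (a point): Top of the raised aluminium rib on the dock's top, 6 x 24 x 4 mm, at dock x = +91 mm, y = 0: the seated lever points at it from the well axis.
- spacer_up: Upper one of the two loose white plastic plates stacked on the dock between the well and the rib, 40 (x) x 50 (y) x 7 mm, 40 g. Origin: centre of its underside, z up. While plates lie there the lever cannot come home. Beside its two 40 mm edges (+y and -y) there is room for fingers; on its well side the disc is close.
- spacer_low: Lower one of the two plates on the dock, same size, lying directly on the dock's top at dock x = about +62 mm.
- spacer_base: Third plate, same size, loose, lying flat on the worktop to the right of the dock: the other two are stacked on it. Origin: centre of its underside.
- bench_timer: Bystander: bench timer, 62 x 62 x 17 mm. Origin: centre of its underside.
- syringe: Bystander: syringe lying flat, 25 x 110 x 23 mm. Origin: centre of its underside.
- marker: Bystander: marker pen lying flat, 11 x 136 x 13 mm, between dock and third plate. Origin: centre of its underside.
- tape_roll: Bystander: roll of tape lying flat, 62 x 62 x 19 mm. Origin: centre of its underside.
- specimen_pot: Bystander: specimen pot with lid, 62 x 62 x 62 mm. Origin: centre of its underside.
- stain_bottle: Bystander: small brown bottle, 36 mm across, 85 mm high. Origin: centre of its underside.
- dressing_box: Bystander: flat dressing carton, 100 x 78 x 34 mm. Origin: centre of its underside.

How it is judged:
On the way:
1. both spacer plates lie stacked flat on the third plate (horizontal distance between each of spacer_up, spacer_low and spacer_base below 0.015 m and angle between each of spacer_up, spacer_low's own z axis and vertical below 0.06 rad and angle between the x axis of each of spacer_up, spacer_low and the x axis of spacer_base, either way round below 0.26 rad and height (world z) of spacer_up between 0.004 and 0.018 m and linear speed of each of spacer_up, spacer_low below 0.02 m/s and height (world z) of spacer_low between 0.004 and 0.018 m and height (world z) of spacer_base below 0.004 m), for 0.2 s.
At the end, for the whole second after the job is handed in: Both plates lie flat on the third plate on the worktop, centres within 15 mm of its centre and turned less than 15 degrees from it; the disc is down in the D-shaped pocket (within 2.5 mm of its home height), centred, level, its lever pointing at the rib; all at rest (all of step 1 and z of disc in the frame of dock below 0.0165 m and horizontal distance between disc and dock below 0.004 m and angle between the x axis of disc and the x axis of dock, either way round below 0.14 rad and x of knob in the frame of dock above 0.04 m and angle between disc's own z axis and vertical below 0.06 rad and linear speed of disc below 0.02 m/s); the robot touches nothing.
It fails at once if one of the bystanders on the worktop was moved more than 40 mm (distance of any of bench_timer, syringe, marker, tape_roll, specimen_pot, stain_bottle, dressing_box from where it was at the start of the episode above 0.04 m).
It also fails if it takes over 72 s, if anything falls off the work surface, if the arm or the gripper's body presses on something with over 40 N, if the wrist force passes 120 N, or if a joint passes its speed limit or range.

## Working session

There is one attempt and no reset: what is moved stays moved. The work goes in short steps, Python scripts to look and compute and a tool call to move; the robot and the scene stay as the last step left them, time stands still between calls to the robot, and variables do not carry over. Pictures are saved under pics/ and viewed, at most 10 in all, crops included, and the job is handed in when it is done.

Besides the shell and the picture viewer there is one more tool, called after "Request:" as name(argument=value, ...) on one line, values as JSON. jog_arm: Moves the arm, as the interface text tells. Its arguments: {"type":"object","properties":{"deltas":{"type":"array"},"grip_force":{"type":"number"}},"required":["deltas"]}

```bash
mkdir -p pics
cat > h.py <<'E'
import numpy as np, cv2
from rig import manip, imaging
def snap(n,f):
    im=imaging.get_image(n); cv2.imwrite('pics/'+f,im); return im
def px2w(cal,u,v,z):
    K=np.array(cal['mtx']);T=np.array(cal['cam_to_world'])
    d=T[:3,:3]@np.linalg.solve(K,[u,v,1]);o=T[:3,3]
    return o+d*(z-o[2])/d[2]
def w2px(cal,p):
    K=np.array(cal['mtx']);T=np.array(cal['cam_to_world'])
    c=K@(T[:3,:3].T@(np.array(p)-T[:3,3]));return c[:2]/c[2]
E
python3 - <<'E'
from h import *
for n in('top','scene'):
    im=snap(n,n+'0.png');c=imaging.calibration(n);print(n,np.round(c['cam_to_world'],3).tolist(),np.round(c['mtx'],1).tolist())
im=cv2.imread('pics/top0.png');cv2.imwrite('pics/top0b.png',cv2.resize(im,(800,600),interpolation=cv2.INTER_CUBIC))
print(manip.get_state())
E
```

```text
top [[-0.453, -0.771, 0.448, -0.16], [-0.891, 0.393, -0.227, 0.308], [-0.001, -0.502, -0.865, 1.485], [0.0, 0.0, 0.0, 1.0]] [[501.0, 0.0, 285.0], [0.0, 501.0, 208.6], [0.0, 0.0, 1.0]]
scene [[0.679, -0.357, 0.642, -0.356], [-0.734, -0.299, 0.61, -0.922], [-0.026, -0.885, -0.465, 0.733], [0.0, 0.0, 0.0, 1.0]] [[541.3, 0.0, 291.3], [0.0, 541.3, 220.8], [0.0, 0.0, 1.0]]
{'clock': 0.1, 'qpos': array([-1.23398864e+00,  2.76531034e-01,  1.50605524e+00, -1.08083792e-05,
        1.36069596e+00, -1.20986447e-01]), 'qd': array([ 0.0004451 , -0.00050427, -0.00305071, -0.00111605,  0.00048995,
       -0.0011622 ]), 'effort': array([-4.27520206e-05, -4.17701197e+01, -2.46405923e+01, -2.16701242e-04,
        5.78416366e-03, -4.79984436e-06]), 'position': array([ 0.25397346, -0.51534043,  0.2415072 ]), 'ee_rot': array([-8.39307841e-04,  9.73916642e-01,  2.26904519e-01, -9.62387459e-05]), 'contact_force': array([ 0.56739095, -1.20468495, -0.50038133]), 'moment': array([-0.12111367, -0.02218087,  0.09125803]), 'gripper_force': 0.0, 'width': 0.08547398358072261}
```

View pics/top0b.png

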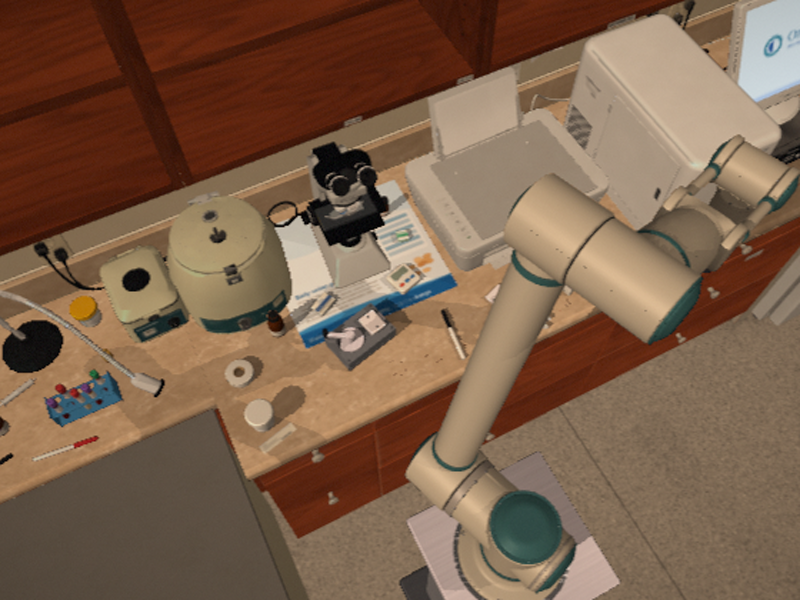

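The top view shows the dock at about (360,335), with the disc at (347,335) and the white plates at (372,320). The marker is at (453,333), and the third plate is partly hidden near (495,292). I'll enlarge both views.

Run:
```python
from h import *
im=cv2.imread('pics/top0.png')
a=cv2.resize(im[170:270,205:405],(800,400),interpolation=cv2.INTER_CUBIC);cv2.imwrite('pics/tc.png',a)
c=imaging.calibration('top')
for u,v in((360,335),(453,333),(495,292)): print(px2w(c,u*.7,v*.7,0.04 if u==360 else 0).round(3), )
cs=imaging.calibration('scene');print(w2px(cs,px2w(c,252,234,.04)))
```

```text
[0.55  0.069 0.04 ]
[ 0.476 -0.133  0.   ]
[ 0.527 -0.277  0.   ]
[258.00809721 218.18252991]
```

View pics/tc.png

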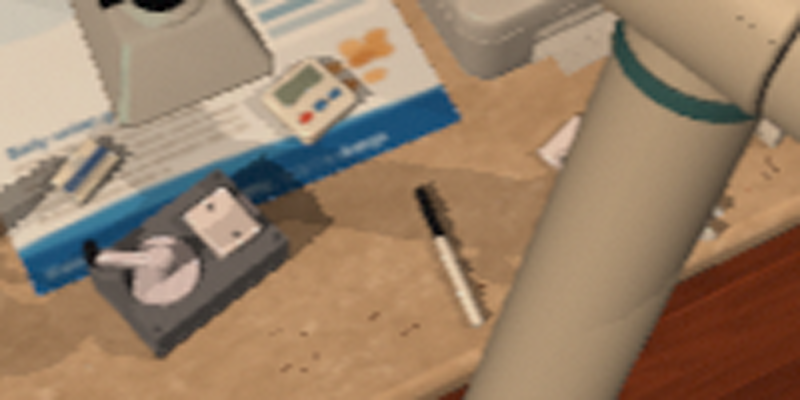

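View pics/scene0.png

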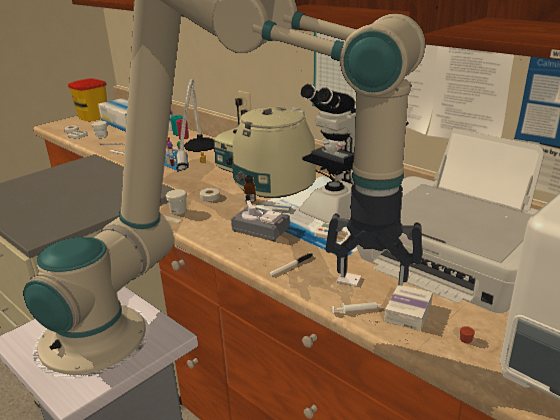

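The scene view shows the third plate at (348,280), with the syringe at (357,310) and the box at (408,305). The top crop shows the lever pointing left, away from the rib. Next I'll take close wrist views.

Run:
```python
from h import *
cs=imaging.calibration('scene');print(px2w(cs,348,280,.007),px2w(cs,310,257,0),px2w(cs,270,275,0))
c=imaging.calibration('wrist');T=np.array(c['cam_to_world']);print(T.round(3),c['mtx'])
print(px2w(c,280,210,0))
```

```text
[ 0.5098564  -0.27899405  0.007     ] [ 0.53849545 -0.13447175  0.        ] [ 0.41173892 -0.11495162  0.        ]
[[ 0.442 -0.858 -0.262  0.322]
 [-0.897 -0.424 -0.127 -0.481]
 [-0.003  0.291 -0.957  0.374]
 [ 0.     0.     0.     1.   ]] [[327.38772075   0.         281.09245545]
 [  0.         327.38772075 201.55261048]
 [  0.           0.           1.        ]]
[ 0.20900567 -0.53425979  0.        ]
```

Request:
jog_arm(deltas=[0,0,0,50,50,10,1,0,0,0,100,95,20,1,0,0,0,140,140,30,1,0,0,0,170,180,40,1,0,0,0,200,216,50,1,0,0,0,216,226,58,1,0,0,0,216,226,58,1,0,0,0,216,226,58,1])

```text
clock: 0.9
position: [0.4721, -0.2878, 0.3008]
ee_rot: [0.0, 0.973, 0.229, 0.001]
contact_force: [-0.7, -0.1, 0.8]
width: 0.0854
gripper_force: 0.0
```

Run:
```python
from h import *
import json
c=imaging.calibration('wrist');im=snap('wrist','w1.png')
np.savez('w1.npz',**{k:np.array(v) for k,v in c.items()})
cv2.imwrite('pics/w1b.png',cv2.resize(im,(800,600),interpolation=cv2.INTER_CUBIC))
print(w2px(c,[.51,-.279,.007])/.7)
```

```text
[412.90801104 190.06464867]
```

View pics/w1b.png

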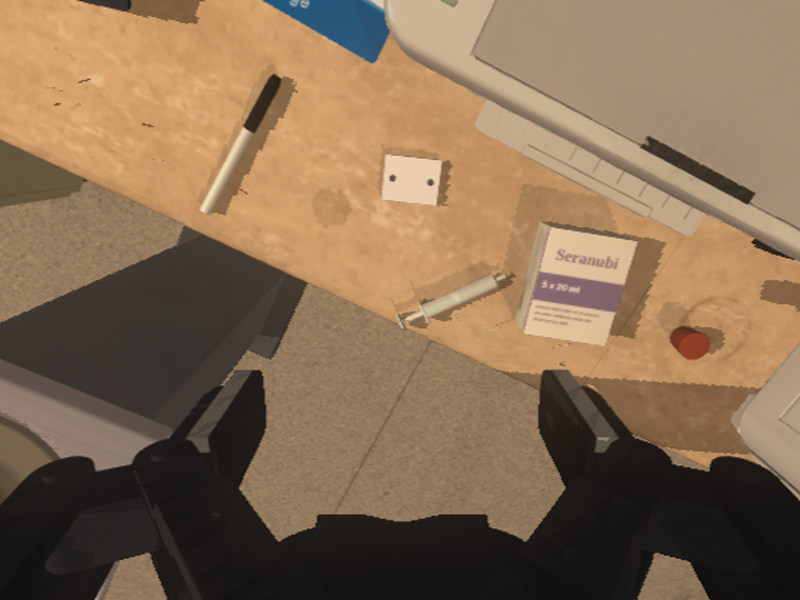

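Request:
jog_arm(deltas=[0,0,0,10,49,0,1,0,0,0,20,98,0,1,0,0,0,30,146,0,1,0,0,0,40,194,0,1,0,0,0,50,242,0,1,0,0,0,55,290,0,1,0,0,0,60,330,0,1,0,0,0,60,340,0,1,0,0,0,60,340,0,1,0,0,0,60,340,0,1])

```text
clock: 1.95
position: [0.5299, 0.0483, 0.2999]
ee_rot: [0.001, 0.974, 0.226, -0.001]
contact_force: [-0.1, -0.9, -0.8]
width: 0.0851
gripper_force: 0.0
```

Run:
```python
from h import *
c=imaging.calibration('wrist');im=snap('wrist','w2.png')
np.savez('w2.npz',**{k:np.array(v) for k,v in c.items()})
cv2.imwrite('pics/w2b.png',cv2.resize(im,(800,600),interpolation=cv2.INTER_CUBIC))
```

```text
(no output)
```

View pics/w2b.png

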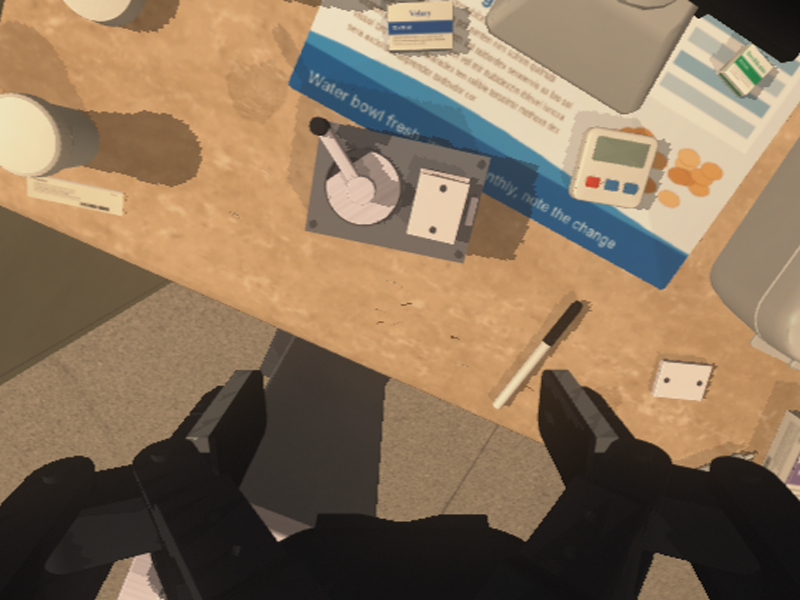

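In w1 (800-wide) the third plate's corners are at (386,155), (442,160), (438,205) and (383,200). In w2 the upper plate's corners are (421,168), (470,178), (460,243) and (407,233). The hub is at (358,190), the knob at (319,127) and the rib at (472,212).

Run:
```python
from h import *
def q(f,pts,z):
    c=np.load(f);return np.array([px2w(c,u*.7,v*.7,z) for u,v in pts])
def rep(n,P):
    print(n,'ctr',P.mean(0).round(4))
    for i in range(4):
        d=P[(i+1)%4]-P[i];print('  edge',round(np.hypot(*d[:2])*1e3,1),round(np.degrees(np.arctan2(d[1],d[0])),1))
rep('base',q('w1.npz',[(386,155),(442,160),(438,205),(383,200)],.007))
print(q('w1.npz',[(393,179),(430,182)],.007))
rep('base2',q('w2.npz',[(657,361),(713,367),(708,401),(654,394)],.007))
rep('up',q('w2.npz',[(421,168),(470,178),(460,243),(407,233)],.054))
print(q('w2.npz',[(443,188),(432,230)],.054))
rep('dock',q('w2.npz',[(326,122),(491,154),(465,262),(307,230)],.040))
h=q('w2.npz',[(358,190)],.0655)[0];k=q('w2.npz',[(319,127)],.0765)[0];r=q('w2.npz',[(472,212)],.044)[0]
print('hub',h,'knob',k,'rib',r,'d',np.hypot(*(k-h)[:2]),np.hypot(*(r-h)[:2]),'ang',[np.degrees(np.arctan2(*(x-h)[1::-1])) for x in(k,r)])
e=np.load('w2.npz')['cam_to_world'];print(e[:3,3])
s=manip.get_state();w,x,y,z=s['ee_rot'];print('tool yaxis',[2*(x*y-w*z),1-2*(x*x+z*z)])
```

```text
base ctr [ 0.5173 -0.2746  0.007 ]
  edge 49.3 -68.4
  edge 39.3 -157.3
  edge 49.8 111.3
  edge 39.1 22.0
[[ 0.5107264  -0.25879273  0.007     ]
 [ 0.52308108 -0.2894292   0.007     ]]
base2 ctr [ 0.5179 -0.2737  0.007 ]
  edge 57.5 -70.4
  edge 38.6 -150.3
  edge 57.3 108.1
  edge 37.1 30.6
up ctr [0.5686 0.0346 0.054 ]
  edge 39.5 -75.0
  edge 52.4 -160.4
  edge 44.3 105.4
  edge 52.5 14.3
[[0.58250147 0.03867706 0.054     ]
 [0.54882137 0.03113569 0.054     ]]
dock ctr [0.5612 0.0684 0.04  ]
  edge 134.0 -74.3
  edge 91.1 -164.8
  edge 137.3 104.5
  edge 88.3 13.0
hub [0.5527789  0.09803376 0.0655    ] knob [0.58224232 0.1412569  0.0765    ] rib [0.57541942 0.00697644 0.044     ] d 0.052309968827700004 0.09382978653941478 ang [np.float64(55.719369271207704), np.float64(-76.03710060685295)]
[0.59759648 0.08271853 0.43173637]
tool yaxis [np.float64(0.4400616732631026), np.float64(-0.8979670684054828)]
```

Request:
jog_arm(deltas=[0,0,8.5,4,-1,0,1,0,0,17,8,-3,-20,1,0,0,25.5,12,-4,-50,1,0,0,34,16,-5,-80,0.75,0,0,42.5,20,-7,-110,0.75,0,0,51,25,-8,-135,0.75,0,0,59.5,29,-10,-160,0.75,0,0,68,33,-12,-170,0.75,0,0,76.5,38,-13,-180,0.75,0,0,78.4,38,-13,-180,0.75,0,0,78.4,38,-13,-180,0.75,0,0,78.4,38,-13,-180,0.75])

```text
clock: 3.2
position: [0.5682, 0.0357, 0.1204]
ee_rot: [0.0, 0.612, 0.791, -0.0]
contact_force: [1.1, 1.1, 0.0]
width: 0.064
gripper_force: 0.0
```

Run:
```python
from h import *
c=imaging.calibration('wrist');im=snap('wrist','w3.png')
np.savez('w3.npz',**{k:np.array(v) for k,v in c.items()})
cv2.imwrite('pics/w3b.png',cv2.resize(im,(800,600),interpolation=cv2.INTER_CUBIC))
s=manip.get_state();print(s['position'],s['qpos'],s['width'])
# printer triangulation
c1=np.load('w1.npz');ct=imaging.calibration('top')
for z in(0,.05,.1,.15,.2): print(z,px2w(c1,395*.7,25*.7,z).round(3),px2w(c1,420*.7,62*.7,z).round(3),px2w(ct,325,188,z).round(3))
```

```text
[0.56825748 0.03599083 0.12059336] [-5.87639146e-02  3.60579117e-01  1.70149695e+00 -3.12815828e-04
  1.07897328e+00 -3.11729945e-01] 0.06406973065617938
0 [ 0.622 -0.206  0.   ] [ 0.607 -0.237  0.   ] [ 0.619 -0.244  0.   ]
0.05 [ 0.613 -0.211  0.05 ] [ 0.599 -0.239  0.05 ] [ 0.593 -0.225  0.05 ]
0.1 [ 0.603 -0.217  0.1  ] [ 0.591 -0.241  0.1  ] [ 0.567 -0.207  0.1  ]
0.15 [ 0.594 -0.222  0.15 ] [ 0.583 -0.242  0.15 ] [ 0.54  -0.188  0.15 ]
0.2 [ 0.584 -0.228  0.2  ] [ 0.576 -0.244  0.2  ] [ 0.514 -0.169  0.2  ]
```

View pics/w3b.png

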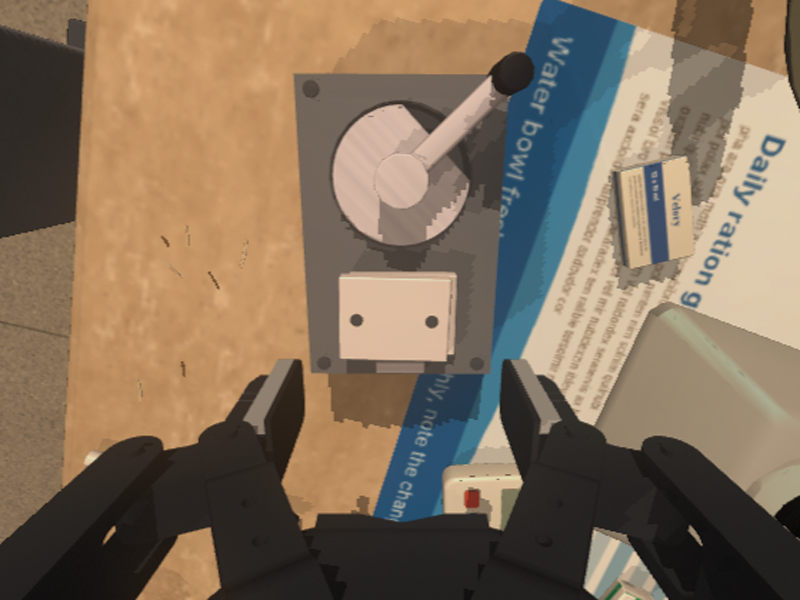

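The wrist view shows the upper plate's corners at (341,276), (448,277), (447,361) and (340,359). The lower plate shows slightly on its right and top sides. The hub is at (401,181) and the knob at (513,73).

Run:
```python
from h import *
c=np.load('w3.npz')
q=lambda pts,z:np.array([px2w(c,u*.7,v*.7,z) for u,v in pts])
P=q([(341,276),(448,277),(447,361),(340,359)],.054);print(P.mean(0));
for i in range(4):
    d=P[(i+1)%4]-P[i];print(np.hypot(*d[:2])*1e3,np.degrees(np.arctan2(d[1],d[0])))
print('holes',q([(356,320),(432,321)],.054).mean(0))
D=q([(294,74),(507,76),(491,373),(312,373)],.04)
print(D)
for i in range(4):
    d=D[(i+1)%4]-D[i];print(np.hypot(*d[:2])*1e3,np.degrees(np.arctan2(d[1],d[0])))
h=q([(401,181)],.0655)[0];k=q([(513,73)],.0765)[0];r=q([(400,367)],.044)[0]
print('hub',h,'knob',k,'rib',r,np.hypot(*(k-h)[:2]),np.hypot(*(r-h)[:2]),[np.degrees(np.arctan2(*(x-h)[1::-1])) for x in(k,r)])
```

```text
[0.56590804 0.03539844 0.054     ]
47.097539921504975 13.910772571946385
40.61339380213051 -74.51838639994965
49.79401939854694 -166.71743417992363
40.083344999695626 101.65148802494228
holes [0.56603603 0.03488707 0.054     ]
[[ 0.49988915  0.12556227  0.04      ]
 [ 0.58604853  0.14702968  0.04      ]
 [ 0.62128349  0.01448695  0.04      ]
 [ 0.53416027 -0.00797313  0.04      ]]
88.79351472028551 13.990898786543823
137.14618775309876 -75.11289370734866
89.97171353269938 -165.54409105208742
137.863021009772 104.39398618000932
hub [0.55347609 0.09628842 0.0655    ] knob [0.58159504 0.1419551  0.0765    ] rib [0.57566791 0.0082253  0.044     ] 0.0536294841719085 0.09081623331214267 [np.float64(58.37759903861854), np.float64(-75.85601107869157)]
```

Request:
jog_arm(deltas=[0,0,0,-2,-1,-35,0.75,0,0,0,-2,-1,-55,0.75,0,0,0,-2,-1,-66,0.75,0,0,0,-2,-1,-71,0.75,0,0,0,-2,-1,-71,0.75])

```text
clock: 3.75
position: [0.5663, 0.036, 0.0493]
ee_rot: [0.0, 0.611, 0.791, 0.0]
contact_force: [0.5, 0.7, 0.9]
width: 0.0637
gripper_force: 0.0
```

Request:
jog_arm(deltas=[0,0,0,0,0,0,0.5,0,0,0,0,0,0,0.4,0,0,0,0,0,0,0.4,0,0,0,0,0,0,0.4,0,0,0,0,0,0,0.4,0,0,0,0,0,0,0.4], grip_force=40)

```text
clock: 4.35
position: [0.5672, 0.0361, 0.0505]
ee_rot: [0.001, 0.611, 0.791, 0.001]
contact_force: [0.1, 0.0, 6.8]
width: 0.0486
gripper_force: 43.3
```

Request:
jog_arm(deltas=[0,0,0,0,0,5,0.4,0,0,0,0,0,12,0.4,0,0,0,0,0,25,0.4,0,0,0,0,0,25,0.4])

```text
clock: 4.75
position: [0.5675, 0.0361, 0.0763]
ee_rot: [0.002, 0.611, 0.791, 0.001]
contact_force: [0.4, -0.1, -0.7]
width: 0.0489
gripper_force: 42.6
```

Run:
```python
from h import *
im=snap('wrist','w4.png');im2=snap('scene','s4.png')
c=imaging.calibration('wrist');a=im[150:420,130:430]
b=im2[170:270,210:310]
cv2.imwrite('pics/w4b.png',np.hstack([cv2.resize(a,(444,400),interpolation=cv2.INTER_CUBIC),cv2.resize(b,(350,400),interpolation=cv2.INTER_CUBIC)]))
```

```text
(no output)
```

View pics/w4b.png

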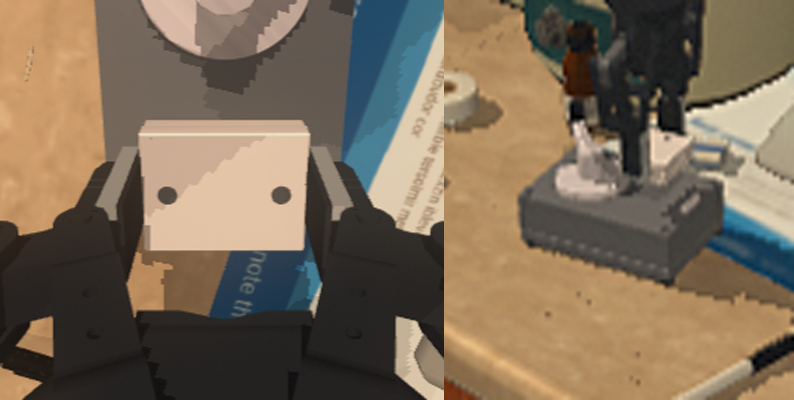

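Request:
jog_arm(deltas=[0,0,0,0,0,40,0.4,0,0,-4,0,-5,70,0.4,0,0,-12,-4,-30,80,0.4,0,0,-20,-9,-60,80,0.4,0,0,-28,-14,-92,80,0.4,0,0,-36,-19,-124,80,0.4,0,0,-44,-25,-157,80,0.4,0,0,-52,-31,-190,80,0.4,0,0,-60,-37,-223,80,0.4,0,0,-68,-42,-256,80,0.4,0,0,-76,-47,-288,70,0.4,0,0,-80,-50,-305,60,0.4,0,0,-82.7,-50,-310,50,0.4,0,0,-82.7,-50,-310,40,0.4,0,0,-82.7,-50,-310,30,0.4,0,0,-82.7,-50,-310,30,0.4,0,0,-82.7,-50,-310,30,0.4])

```text
clock: 6.55
position: [0.5162, -0.2731, 0.1041]
ee_rot: [-0.0, 0.982, 0.191, -0.0]
contact_force: [-0.1, -0.3, -0.0]
width: 0.0491
gripper_force: 42.6
```

Run:
```python
from h import *
c=imaging.calibration('wrist');im=snap('wrist','w5.png')
np.savez('w5.npz',**{k:np.array(v) for k,v in c.items()})
cv2.imwrite('pics/w5b.png',cv2.resize(im[120:390,100:460],(800,600),interpolation=cv2.INTER_CUBIC))
s=manip.get_state();print(s['position'],s['ee_rot'],s['contact_force'])
```

```text
[ 0.51649308 -0.27333313  0.10456782] [1.54079664e-04 9.81631637e-01 1.90785940e-01 1.76213464e-04] [ 1.05401595  0.01973026 -0.58598651]
```

View pics/w5b.png

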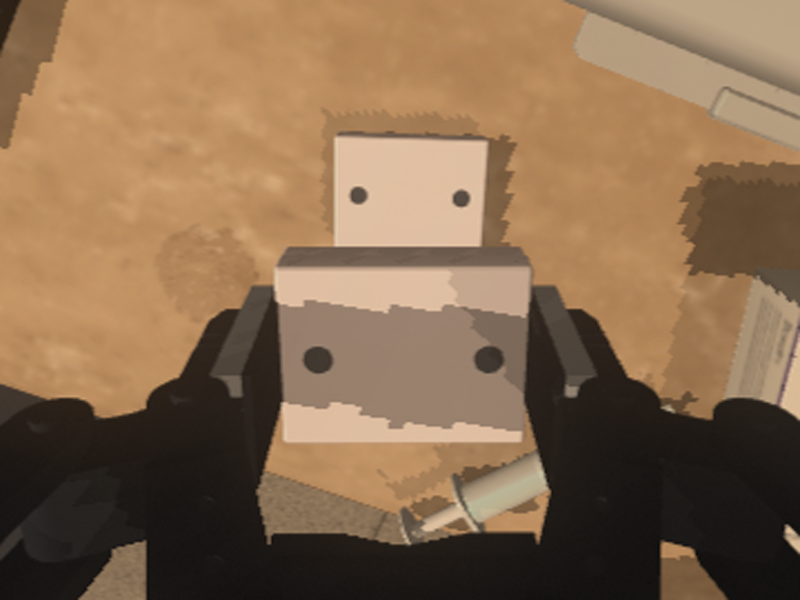

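Both plates are held as a block. The held plate's holes are at (318,360) and (488,359), and the third plate's holes at (358,195) and (461,198).

Run:
```python
from h import *
c=np.load('w5.npz')
q=lambda pts,z:np.array([px2w(c,u*.45+100,v*.45+120,z) for u,v in pts])
for n,p,z in(('base',[(358,195),(461,198)],.007),('held',[(318,360),(488,359)],.108),('heldc',[(278,268),(530,266),(523,442),(285,442)],.108)):
    P=q(p,z);d=P[1]-P[0];print(n,P.mean(0),np.hypot(*d[:2]),np.degrees(np.arctan2(d[1],d[0])))
```

```text
base [ 0.51704321 -0.27392835  0.007     ] 0.03414331832947136 -69.71197432428632
held [ 0.515376   -0.27235444  0.108     ] 0.033818278036631566 -67.55125634416528
heldc [ 0.51576847 -0.27240447  0.108     ] 0.04811249902476764 -67.45321543269976
```

Request:
jog_arm(deltas=[0,0,-1.5,1.5,-1.5,-30,0.4,0,0,-1.5,1.5,-1.5,-60,0.4,0,0,-1.5,1.5,-1.5,-75,0.4,0,0,-1.5,1.5,-1.5,-82,0.4,0,0,-1.5,1.5,-1.5,-85,0.4,0,0,-1.5,1.5,-1.5,-86,0.4,0,0,-1.5,1.5,-1.5,-86,0.4])

```text
clock: 7.3
position: [0.5184, -0.2757, 0.0193]
ee_rot: [0.001, 0.984, 0.177, 0.001]
contact_force: [1.0, -0.1, -0.9]
width: 0.049
gripper_force: 42.6
```

Request:
jog_arm(deltas=[0,0,0,0,0,-1,0.4,0,0,0,0,0,-1.5,0.4,0,0,0,0,0,-1.5,0.4])

```text
clock: 7.6
position: [0.518, -0.2756, 0.0176]
ee_rot: [0.001, 0.984, 0.177, 0.0]
contact_force: [0.1, 1.1, 2.1]
width: 0.0492
gripper_force: 43.0
```

Contact is light, so I'll release and rise to the inspection height.

Request:
jog_arm(deltas=[0,0,0,0,0,0,0.7,0,0,0,0,0,0,0.75,0,0,0,0,0,0,0.75,0,0,0,0,0,0,0.75,0,0,0,0,0,10,0.75,0,0,0,0,0,40,0.75,0,0,0,0,0,85,0.75,0,0,0,0,0,130,0.75,0,0,0,0,0,150,0.75,0,0,0,0,0,150,0.75])

```text
clock: 8.6
position: [0.5197, -0.2767, 0.1716]
ee_rot: [0.003, 0.984, 0.177, 0.003]
contact_force: [0.6, -0.4, -0.2]
width: 0.0639
gripper_force: 0.0
```

Run:
```python
from h import *
c=imaging.calibration('wrist');im=snap('wrist','w6.png')
np.savez('w6.npz',**{k:np.array(v) for k,v in c.items()})
cv2.imwrite('pics/w6b.png',cv2.resize(im[60:330,100:460],(800,600),interpolation=cv2.INTER_CUBIC))
s=manip.get_state();print(s['position'],s['qpos'])
```

```text
[ 0.51844343 -0.27581705  0.16904741] [-6.07367755e-01  3.40564056e-01  1.59807965e+00 -2.50043895e-05
  1.19844780e+00  6.06795028e-01]
```

View pics/w6b.png

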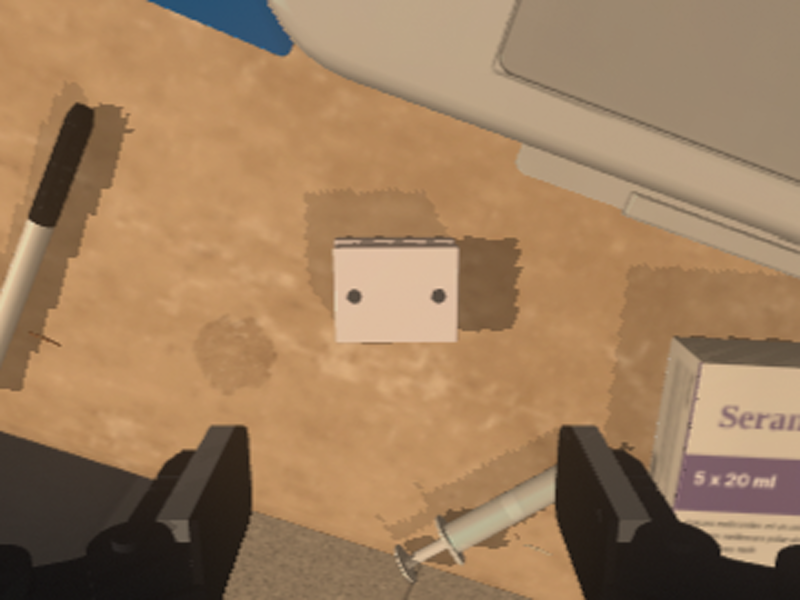

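The two plates are stacked squarely on the third, with holes at (354,296) and (439,296) and only thin edges showing. Before the lever move I'll check clearance to the microscope.

Run:
```python
from h import *
ct=imaging.calibration('top');c=np.load('w3.npz')
print([px2w(ct,350*.7,v*.7,z).round(3).tolist() for v,z in((285,.03),(240,.13),(200,.2))])
print([px2w(c,u*.7,v*.7,z).round(3).tolist() for u,v,z in((655,310,.03),(600,420,.03),(615,170,.02))])
s=manip.get_state();w,x,y,z=s['ee_rot'];print(s['position'],np.degrees(np.arctan2(1-2*(x*x+z*z),2*(x*y-w*z))))
```

```text
[[0.686, 0.032, 0.03], [0.738, 0.0, 0.13], [0.791, -0.029, 0.2]]
[[0.694, 0.064, 0.03], [0.691, -0.002, 0.03], [0.653, 0.124, 0.02]]
[ 0.51844343 -0.27581705  0.16904741] -69.56615578175594
```

Request:
jog_arm(deltas=[0,0,8,0,10,5,0.75,0,0,16,2,30,10,0.75,0,0,24,5,52,10,0.6,0,0,32,8,74,10,0.5,0,0,40,11,96,10,0.4,0,0,48,14,118,10,0.35,0,0,56,17,140,10,0.35,0,0,64,20,162,10,0.35,0,0,72,23,184,10,0.35,0,0,80,26,206,10,0.35,0,0,88,29,228,10,0.35,0,0,96,32,250,10,0.35,0,0,104,35,272,10,0.35,0,0,112,38,294,10,0.35,0,0,120,41,316,10,0.35,0,0,128,44,338,10,0.35,0,0,136,47,360,10,0.35,0,0,144,50,382,10,0.35,0,0,152,52,395,10,0.35,0,0,160,54,402,10,0.35])

```text
clock: 10.65
position: [0.5703, 0.1279, 0.1746]
ee_rot: [-0.002, -0.007, 1.0, 0.0]
contact_force: [0.1, 0.2, -0.2]
width: 0.0298
gripper_force: 0.0
```

Request:
jog_arm(deltas=[0,0,8,0,0,0,0.35,0,0,16,0,0,0,0.35,0,0,24,0,0,0,0.35,0,0,32,0,0,0,0.35,0,0,40,0,0,0,0.35,0,0,48,0,0,0,0.35,0,0,57,0,0,0,0.35,0,0,57,0,0,-40,0.35,0,0,57,0,0,-60,0.35,0,0,57,0,0,-60,0.35])

```text
clock: 11.65
position: [0.5677, 0.1262, 0.112]
ee_rot: [-0.005, -0.48, 0.877, 0.002]
contact_force: [0.2, 0.5, 0.4]
width: 0.03
gripper_force: 0.0
```

Run:
```python
from h import *
c=imaging.calibration('wrist');im=snap('wrist','w7.png')
np.savez('w7.npz',**{k:np.array(v) for k,v in c.items()})
s=manip.get_state();w,x,y,z=s['ee_rot'];print(s['position'],s['width'],s['qpos'],np.degrees(np.arctan2(1-2*(x*x+z*z),2*(x*y-w*z))))
# knob: dark blob near its predicted pixel
k=np.array([.5535+.055*np.cos(np.radians(57.5)),.096+.055*np.sin(np.radians(57.5)),.0765])
hb=[.5535,.096,.0655]
print('pred knob',w2px(c,k),'hub',w2px(c,hb))
```

```text
[0.56947015 0.12642478 0.11411998] 0.030285994382741883 [ 9.91724314e-02  3.88804372e-01  1.67320299e+00  6.51474659e-05
  1.08620077e+00 -2.47390983e+00] 147.42439711299696
pred knob [272.77365824 274.63889881] hub [272.24044161 176.64932639]
```

Request:
jog_arm(deltas=[0,0,0,0,0,-20,0.35,0,0,0,0,0,-30,0.35,0,0,0,0,0,-30,0.35,0,0,0,0,0,-30,0.35])

```text
clock: 12.1
position: [0.572, 0.1267, 0.0874]
ee_rot: [0.0, -0.48, 0.877, -0.0]
contact_force: [-0.1, 0.1, -0.2]
width: 0.0301
gripper_force: 0.0
```

Request:
jog_arm(deltas=[0,0,0,0.5,0,-10,0.35,0,0,0,0.5,0,-16,0.35,0,0,0,0.5,0,-22,0.35,0,0,0,0.5,0,-28,0.35,0,0,0,0.5,0,-28,0.35,0,0,0,0.5,0,-28,0.2,0,0,0,0.5,0,-28,0.2,0,0,0,0.5,0,-28,0.2], grip_force=20)

```text
clock: 12.9
position: [0.5724, 0.1267, 0.0592]
ee_rot: [0.0, -0.48, 0.877, -0.0]
contact_force: [0.8, -0.7, -0.3]
width: 0.0169
gripper_force: 0.0
```

Run:
```python
import numpy as np
W=np.array([.5535,.096]);P0=np.array([.5724,.1267]);n=17
ph=np.radians(np.linspace(58,-75.4,2*n+1));tz=np.linspace(0,-132.8,2*n+1)
P=(W+.036*np.c_[np.cos(ph),np.sin(ph)])*1e3
for a,b,o in((0,n,P0*1e3),(n,2*n,P[n])):
    print([x for i in range(a+1,b+1) for x in(0,0,round(tz[i]-tz[a],1),*(P[i]-o).round(1).tolist(),0,.2)])
```

```text
[0, 0, np.float64(-3.9), 2.2, -1.5, 0, 0.2, 0, 0, np.float64(-7.8), 4.2, -3.1, 0, 0.2, 0, 0, np.float64(-11.7), 6.0, -4.7, 0, 0.2, 0, 0, np.float64(-15.6), 7.7, -6.5, 0, 0.2, 0, 0, np.float64(-19.5), 9.3, -8.3, 0, 0.2, 0, 0, np.float64(-23.4), 10.8, -10.3, 0, 0.2, 0, 0, np.float64(-27.3), 12.1, -12.4, 0, 0.2, 0, 0, np.float64(-31.2), 13.3, -14.6, 0, 0.2, 0, 0, np.float64(-35.2), 14.3, -16.8, 0, 0.2, 0, 0, np.float64(-39.1), 15.2, -19.1, 0, 0.2, 0, 0, np.float64(-43.0), 15.9, -21.5, 0, 0.2, 0, 0, np.float64(-46.9), 16.4, -23.9, 0, 0.2, 0, 0, np.float64(-50.8), 16.8, -26.3, 0, 0.2, 0, 0, np.float64(-54.7), 17.0, -28.8, 0, 0.2, 0, 0, np.float64(-58.6), 17.1, -31.2, 0, 0.2, 0, 0, np.float64(-62.5), 17.0, -33.7, 0, 0.2, 0, 0, np.float64(-66.4), 16.7, -36.1, 0, 0.2]
[0, 0, np.float64(-3.9), -0.5, -2.4, 0, 0.2, 0, 0, np.float64(-7.8), -1.1, -4.8, 0, 0.2, 0, 0, np.float64(-11.7), -1.9, -7.1, 0, 0.2, 0, 0, np.float64(-15.6), -2.8, -9.4, 0, 0.2, 0, 0, np.float64(-19.5), -3.9, -11.6, 0, 0.2, 0, 0, np.float64(-23.4), -5.1, -13.8, 0, 0.2, 0, 0, np.float64(-27.3), -6.5, -15.8, 0, 0.2, 0, 0, np.float64(-31.2), -8.0, -17.7, 0, 0.2, 0, 0, np.float64(-35.2), -9.7, -19.6, 0, 0.2, 0, 0, np.float64(-39.1), -11.5, -21.3, 0, 0.2, 0, 0, np.float64(-43.0), -13.4, -22.9, 0, 0.2, 0, 0, np.float64(-46.9), -15.3, -24.3, 0, 0.2, 0, 0, np.float64(-50.8), -17.4, -25.6, 0, 0.2, 0, 0, np.float64(-54.7), -19.6, -26.8, 0, 0.2, 0, 0, np.float64(-58.6), -21.8, -27.8, 0, 0.2, 0, 0, np.float64(-62.5), -24.1, -28.7, 0, 0.2, 0, 0, np.float64(-66.4), -26.5, -29.4, 0, 0.2]
```

Request:
jog_arm(deltas=[0,0,-3.9,2.2,-1.5,0,0.2,0,0,-7.8,4.2,-3.1,0,0.2,0,0,-11.7,6.0,-4.7,0,0.2,0,0,-15.6,7.7,-6.5,0,0.2,0,0,-19.5,9.3,-8.3,0,0.2,0,0,-23.4,10.8,-10.3,0,0.2,0,0,-27.3,12.1,-12.4,0,0.2,0,0,-31.2,13.3,-14.6,0,0.2,0,0,-35.2,14.3,-16.8,0,0.2,0,0,-39.1,15.2,-19.1,0,0.2,0,0,-43.0,15.9,-21.5,0,0.2,0,0,-46.9,16.4,-23.9,0,0.2,0,0,-50.8,16.8,-26.3,0,0.2,0,0,-54.7,17.0,-28.8,0,0.2,0,0,-58.6,17.1,-31.2,0,0.2,0,0,-62.5,17.0,-33.7,0,0.2,0,0,-66.4,16.7,-36.1,0,0.2,0,0,-66.4,16.7,-36.1,0,0.2])

```text
clock: 14.7
position: [0.589, 0.0904, 0.0591]
ee_rot: [0.0, 0.078, 0.997, 0.0]
contact_force: [-0.1, 0.4, 0.1]
width: 0.0171
gripper_force: 0.0
```

Request:
jog_arm(deltas=[0,0,-3.9,-0.5,-2.4,0,0.2,0,0,-7.8,-1.1,-4.8,0,0.2,0,0,-11.7,-1.9,-7.1,0,0.2,0,0,-15.6,-2.8,-9.4,0,0.2,0,0,-19.5,-3.9,-11.6,0,0.2,0,0,-23.4,-5.1,-13.8,0,0.2,0,0,-27.3,-6.5,-15.8,0,0.2,0,0,-31.2,-8.0,-17.7,0,0.2,0,0,-35.2,-9.7,-19.6,0,0.2,0,0,-39.1,-11.5,-21.3,0,0.2,0,0,-43.0,-13.4,-22.9,0,0.2,0,0,-46.9,-15.3,-24.3,0,0.2,0,0,-50.8,-17.4,-25.6,0,0.2,0,0,-54.7,-19.6,-26.8,0,0.2,0,0,-58.6,-21.8,-27.8,0,0.2,0,0,-62.5,-24.1,-28.7,0,0.2,0,0,-66.4,-26.5,-29.4,0,0.2,0,0,-66.4,-26.5,-29.4,0,0.2])

```text
clock: 16.5
position: [0.5622, 0.0612, 0.059]
ee_rot: [0.0, 0.611, 0.792, 0.0]
contact_force: [0.9, 1.2, 0.1]
width: 0.0168
gripper_force: 0.0
```

Run:
```python
from h import *
c=imaging.calibration('wrist');im=snap('wrist','w8.png')
np.savez('w8.npz',**{k:np.array(v) for k,v in c.items()})
s=manip.get_state();w,x,y,z=s['ee_rot'];print(s['position'],s['width'],np.degrees(np.arctan2(1-2*(x*x+z*z),2*(x*y-w*z))))
```

```text
[0.56231205 0.06124264 0.05898015] 0.017315324867779664 14.766368747954948
```

Request:
jog_arm(deltas=[0,0,0,0,0,0,0.05,0,0,0,0,0,0,0.05,0,0,0,0,0,0,0.05,0,0,0,0,0,0,0.05], grip_force=20)

```text
clock: 16.95
position: [0.5623, 0.0612, 0.059]
ee_rot: [-0.0, 0.611, 0.792, 0.0]
contact_force: [-0.8, -0.1, 2.2]
width: 0.0093
gripper_force: 21.8
```

Request:
jog_arm(deltas=[0,0,0,0,0,0,0.2,0,0,0,0,0,0,0.3,0,0,0,0,0,0,0.3,0,0,0,0,0,0,0.3,0,0,0,0,0,15,0.3,0,0,0,0,0,50,0.3,0,0,0,0,0,90,0.3,0,0,0,0,0,110,0.3,0,0,0,0,0,110,0.3,0,0,0,0,0,110,0.3])

```text
clock: 17.95
position: [0.5621, 0.0612, 0.1686]
ee_rot: [0.0, 0.611, 0.791, 0.0]
contact_force: [-0.6, 0.2, -0.6]
width: 0.0256
gripper_force: 0.0
```

Run:
```python
from h import *
c=imaging.calibration('wrist');im=snap('wrist','w9.png')
np.savez('w9.npz',**{k:np.array(v) for k,v in c.items()})
W=np.array([.5535,.096]);d=np.array([.252,-.968])
for n,r,z in(('hub',0,.0655),('knob',.055,.0765),('rib',.091,.044)): print(n,w2px(c,[*(W+r*d),z]))
cv2.imwrite('pics/w9b.png',cv2.resize(im[60:300,120:440],(800,600),interpolation=cv2.INTER_CUBIC))
```

```text
hub [280.25124688 159.430368  ]
knob [280.22082675 235.91566469]
rib [280.28557868 259.70986342]
```

View pics/w9b.png

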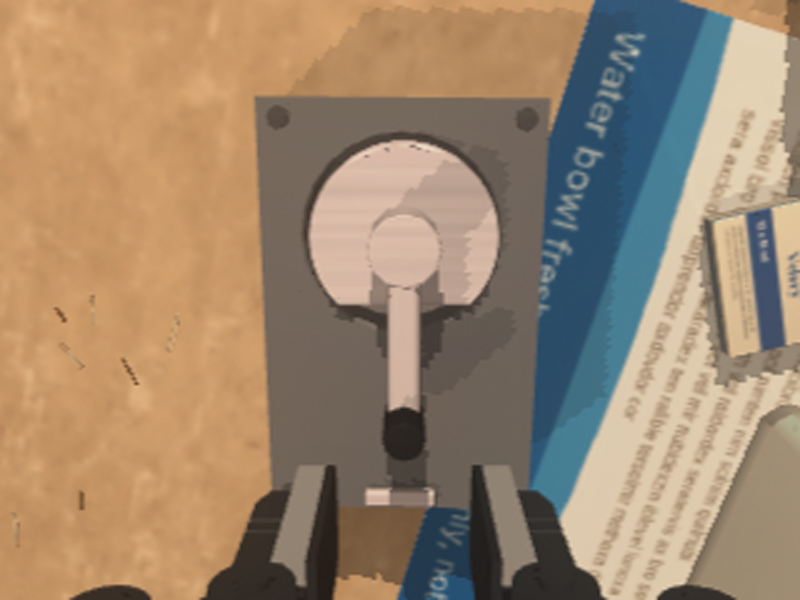

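The view shows the lever aligned with the rib: hub at (404,250), knob at (404,433), rib at (400,497), with the disc's flat on the rib side. Now I'll press on the hub with the gripper shut.

Request:
jog_arm(deltas=[0,0,0,-4,17,0,0.1,0,0,0,-8,35,0,0,0,0,0,-8,35,-40,0,0,0,0,-8,35,-70,0,0,0,0,-8,35,-86,0,0,0,0,-8,35,-86,0,0,0,0,-8,35,-86,0])

```text
clock: 18.7
position: [0.5537, 0.0961, 0.0818]
ee_rot: [-0.001, 0.611, 0.791, -0.001]
contact_force: [-0.3, 0.7, 0.7]
width: -0.0
gripper_force: 0.0
```

Request:
jog_arm(deltas=[0,0,0,0.5,0,-3,0,0,0,0,0.5,0,-5,0,0,0,0,0.5,0,-6,0,0,0,0,0.5,0,-7,0,0,0,0,0.5,0,-7,0])

```text
clock: 19.2
position: [0.5551, 0.0962, 0.0763]
ee_rot: [0.0, 0.611, 0.791, 0.0]
contact_force: [0.0, -0.6, 1.9]
width: -0.0003
gripper_force: 0.7
```

Contact came at the expected height. I'll press down slowly now.

Request:
jog_arm(deltas=[0,0,0,-0.5,0,-1,0,0,0,0,-0.5,0,-2,0,0,0,0,-0.5,0,-3,0,0,0,0,-0.5,0,-4,0,0,0,0,-0.5,0,-5,0,0,0,0,-0.5,0,-5,0])

```text
clock: 19.8
position: [0.555, 0.0962, 0.0715]
ee_rot: [0.001, 0.611, 0.791, 0.001]
contact_force: [1.0, 1.3, 3.9]
width: -0.0001
gripper_force: 2.4
```

Request:
jog_arm(deltas=[0,0,0,0,0,-1,0,0,0,0,0,0,-2,0,0,0,0,0,0,-3,0,0,0,0,0,0,-4,0,0,0,0,0,0,-4,0])

```text
clock: 20.3
position: [0.5551, 0.0963, 0.0676]
ee_rot: [0.001, 0.611, 0.791, 0.001]
contact_force: [0.4, -0.3, 5.9]
width: -0.0002
gripper_force: 3.1
```

Request:
jog_arm(deltas=[0,0,0,0,0,-0.5,0,0,0,0,0,0,-1,0,0,0,0,0,0,-1.5,0,0,0,0,0,0,-1.5,0,0,0,0,0,0,-1.5,0])

```text
clock: 20.8
position: [0.5553, 0.0964, 0.0674]
ee_rot: [0.001, 0.611, 0.791, 0.001]
contact_force: [-1.8, 0.6, 13.8]
width: -0.0001
gripper_force: 6.9
```

The disc bottomed out at home height with 14 N. I'll retreat and check numerically.

Request:
jog_arm(deltas=[0,0,0,0,0,3,0,0,0,0,0,0,15,0,0,0,0,4,-17,50,0,0,0,0,8,-35,100,0,0,0,0,8,-35,100,0.3,0,0,0,8,-35,100,0.3,0,0,0,8,-35,100,0.3])

```text
clock: 21.5
position: [0.5612, 0.0614, 0.1644]
ee_rot: [-0.001, 0.611, 0.791, -0.001]
contact_force: [0.0, 1.0, -0.5]
width: 0.0255
gripper_force: 0.0
```

Run:
```python
from h import *
c=imaging.calibration('wrist');im=snap('wrist','w10.png')
W=np.array([.5543,.096]);d=np.array([.252,-.968])
def blob(im,p,r=16):
    p=p.round().astype(int);g=cv2.cvtColor(im,cv2.COLOR_BGR2GRAY)[p[1]-r:p[1]+r,p[0]-r:p[0]+r]
    n,l,s,ct=cv2.connectedComponentsWithStats((g<45).astype(np.uint8));i=1+np.argmax(s[1:,4]);return ct[i]+p-r,s[i,4]
for zk in(.068,.0765): print(zk,w2px(c,[*(W+.055*d),zk]))
print('knob',blob(im,w2px(c,[*(W+.055*d),.068])))
c9=np.load('w9.npz');i9=cv2.imread('pics/w9.png');print('before',w2px(c9,[*(W+.055*d),.0765]),blob(i9,w2px(c9,[*(W+.055*d),.0765])))
g=cv2.cvtColor(im,cv2.COLOR_BGR2GRAY);ph=w2px(c,[*W,.057])
cr=cv2.HoughCircles(g[int(ph[1])-25:int(ph[1])+25,int(ph[0])-25:int(ph[0])+25],3,1.5,50,param1=80,param2=8,minRadius=10,maxRadius=18)
print('hub pred',ph,None if cr is None else cr[0,0,:2]+[int(ph[0])-25,int(ph[1])-25])
s=manip.get_state();print(s['position'],s['contact_force'])
```

```text
0.068 [282.59597095 234.5795347 ]
0.0765 [282.62967267 239.10269002]
knob (array([282.41198502, 231.68913858]), np.int32(267))
before [281.26784345 236.16855081] (array([281.1350365 , 233.24452555]), np.int32(274))
hub pred [282.70692153 159.41622327] [281.75 155.75]
[0.56093011 0.06151344 0.16384478] [-0.01945625  0.27410989 -0.08466906]
```

```bash
python3 -c "
from rig import manip
print(manip.sign_off())"
```

```text
the job is handed in; nothing more can be done
None
```

The job is handed in at about 21.6 s. Both plates are stacked squarely on the third plate, and the lever points at the rib with the disc pressed fully home; no verdict came back when I signed off.

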